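# Fish a filter module out of a deep chassis bay with a hooked picker

## Task

Take the hooked picker from its stand, reach down into the chassis's deep bay with it, hook the filter module by its wire bail, slide it along under the sprung keeper strips until you feel the cut-out, and lift it out there. Set the module down gently, upright, in the free half of the parts tray, then hang the picker back in its stand and let go. Handle the module only with the picker, never load its bail with more than 25 N, and leave everything else where it is.

Things in the scene. Friction and masses are not known exactly. Their poses are not given: they have to be found in the camera images.
- chassis: Fixed grey instrument chassis, 130 (x) x 240 (y) x 130 mm high; origin at the centre of its underside, z up. A deep narrow bay opens in its top: 46 mm wide in x, 160 mm long in y (-80 to +80 mm), centred, floor 8 mm above the origin, mouth 130 mm above it.
- bay_floor (a point): Centre of the bay's floor, axes as the chassis. Above the floor two steel keeper strips (one moving piece) run along both long walls, 6.5 mm inwards (33 mm free between), 4 mm thick, underside 21 mm above this point, 3 mm above the module's flanges. The keeper is sprung: it lifts up to 12 mm, pushed down with 1.5 N at first plus 0.3 N per mm, then is solid.
- bay_mouth (a point): Centre of the bay's mouth, axes as the chassis. The module leaves the bay only through a cut-out of both strips, 50 mm long in y, centred anywhere between y = +10 and +48 mm: not measured, to be felt. Pulled lightly up and slid towards +y, the module's flanges catch in the cut-out (the keeper snaps down round them) and stop at its far edge; then it lifts straight out.
- module_center (a point): Filter module to retrieve (loose, 80 to 170 g): aluminium body 30 (x) x 50 (y) x 22 mm high with black flanges along both long sides (42 mm over both, 44 mm long, from 10 to 18 mm up). Point: centre of the body, 11 mm above its underside; z up. Starts flat on the bay's floor, axes along the chassis's, at y = -48 to -38 mm of the chassis.
- module_bail (a point): Middle of the module's wire bail: a straight bar 4 mm thick along x, its axis 39 mm above the underside, right above the centre; 22 mm free between its two legs, 15 mm free height under it down to the body. The bail stands 25 N at most.
- picker_grip (a point): Centre of the picker's upright black handle: 34 (x) x 14 (y) x 52 mm high, to be pinched firmly (50 N or more) from above across its 14 mm (the picker's y), 137 mm above the underside of its foot. Under it a collar 40 (x) x 26 (y) x 6 mm, underside 105 mm above the foot's underside. Picker mass 130 g.
- picker_foot (a point): Lower end of the picker: point on the axis of its 8 mm shaft, at the underside of the foot; z up. The foot is a plate 14 mm wide (x), 3 mm thick, from y = -4 to +16 mm, with an upturned lip at y = 13 to 16 mm, top 7.5 mm above the underside. A bail bar is carried on the foot between shaft (y = 4) and lip. Starts hanging in the stand, axes along the stand's.
- stand: Fixed grey picker stand, 56 (x) x 64 (y) mm, 118 mm high; origin at the centre of its underside. A hole 24 (x) x 40 (y) mm runs down its middle to 6 mm above the origin; the picker hangs in it, collar on the stand's top across the hole, with picker_foot 13 mm and picker_grip 150 mm above the stand's origin, on its axis.
- tray: Fixed open steel parts tray, 110 (x) x 160 (y) x 22 mm high, walls and floor 4 mm thick; origin at the centre of its underside. The half at +y holds the spare module, the half at -y is free.
- spare_center (a point): Bystander: a spare module just like the one in the bay, standing in the tray's +y half, turned a quarter; its centre.
- jar: Bystander: small glass jar, 48 mm across, 55 mm high.
- driver: Bystander: screwdriver lying on the mat.
- spool: Bystander: spool, 52 mm across, 42 mm high.
- meter: Bystander: hand-held multimeter lying flat, 170 x 85 x 34 mm.
- brush: Bystander: brush lying on the mat.
- board: Bystander: circuit board 100 x 75 mm, 20 mm high.
Things that resemble listed ones, but are neither listed nor needed, are in the scene too. Several things look just like the stand: the one meant starts farthest from the robot's base. Leave any purple look-alike of the part that bears picker_grip alone.

How it is judged:
By the outcome, as a careful person would: the job done as asked, in the order asked, and still so for the second after the job is handed in, with the robot touching nothing.
It also fails if it takes over 72 s, if anything falls off the work surface, if the arm or the gripper's body presses on something with over 40 N, if the wrist force passes 120 N, or if a joint passes its speed limit or range.

## Robot

A 7-joint arm with a two-finger parallel gripper is mounted at the origin on the work surface. World frame = base frame: x ahead of the robot, y to its left, z up, the work surface at z = 0. Lengths are in m, angles in rad, forces in N, time in s.
With the tool pointing down it reaches from about 0.425 to 0.925 m from the base axis. Payload 6.8 kg.
Tool frame: the origin (TCP) lies at the centre of the arm's flange, where the gripper is bolted on; the fingertips stand manip.tip_reach ahead of it and the grasp point (between the pads) lies 163 mm ahead of it (manip.tip_reach is the distance from the TCP to the fingertips, in m); z points along the fingers, y is the line along which they close (so a half turn about z gives the same grasp; the last joint's range is limited). The gripper opens to 88 mm and grips with 3 to 60 N. Pads are 20 mm wide; open, the fingers measure 115 mm over their backs; the gripper's body (75 mm by 178 mm) begins 61 mm behind the grasp point.
Start: joints at [1.155, 0.477, 0.022, 1.555, -0.011, 1.109, -0.083], TCP at [0.205, -0.643, 0.405] pointing down, gripper open.
Joint ranges: [-2.96, 2.96], [-0.34, 2.1], [-1.41, 1.46], [0.24, 2.44], [-1.37, 4.51], [0.17, 1.92], [-2.96, 2.96]. Speed limits (rad/s): [2.39, 2.39, 3.14, 3.14, 3.14, 3.14, 3.14].

## Interface

Orientations are given as a rotation vector (axis times angle).
In Python, from rig import manip, get_image, camera_info gives the robot as it stands. The module is installed in compiled form; this text tells all that it offers.
- The arm moves only by the tool send_rows, never from a script. Its argument "steps" is one flat list of numbers, 4 for each row, row after row: the shift along the world's x, y, z each as a share of 1000 mm, from -1 to 1, then the turn about the world's z as a share of 180 degrees, from -1 to 1. In form: [tx, ty, tz, roll, tx, ty, tz, roll, ...]. A call has 1 to 12 rows; each row is the pose to reach, as a shift and turn from the pose commanded when the call began, turning the shorter way round; what a row does not reach only later rows make up. A row lasts 1/10 s, in which the tool goes at most 50 mm and 8.59 degrees, less where a joint would pass 70% of its speed; a pose out of reach is approached as far as the arm can. A call with a number of a shift or a turn outside -1 to 1 is refused whole. A call with a gripper value outside its range is refused whole. "jaw" is the closure in counts, from 0 (fully open) to 255 (shut), set as the call begins (left out, the last holds). The fingers move at their own pace and stop on an object; "squeeze" is the grip in N (left out, the last holds). Time passes only in rows, so rows that repeat a pose let the fingers close. It gives the time, the measured TCP pose, the force, the opening and the grip force at its end, in the units of the state.
- manip.state(): the state, without advancing time (a new reading comes with each control period).
- get_image(name): name is "side" or "top"; returns the picture (400x640x3 uint8, blue, green, red); there is no depth.
- camera_info(name): a dict with "mtx" (3x3 intrinsics, pixels), "extrinsics" (4x4, takes a point from camera to world coordinates). Camera axes: x right, y down, z forward; pixel columns grow to the right and rows downward; lengths in m; the calibration is good to about 2 mm. A picture is of the moment at which its call begins. camera_info takes no time and is no camera call.
- manip.close_job(): hands the job in; it is judged then, once.
The state is a dict: "time": time; "qpos": joint angles; "joint_vel": joint speeds; "joint_efforts": joint torques, N m; "tool_pos": TCP position; "orientation": TCP orientation; "contact_force": force on the tool from outside, world axes, zero at the start; "wrist_torque": the same for the moment, N m; "gripper_width": opening from 0.0 (shut) to 1.0 (fully open); "grasp_force": force on a finger pad.
Only numpy, scipy, OpenCV 4.12 (cv2) and the standard library are available. Lean on these libraries where they do the work, as an engineer would, in place of code of your own. Each camera call takes 0.05 s, during which the arm holds its last target. There are 200 camera calls.

## Working session

There is one attempt and no reset: what is moved stays moved. The work goes in short steps, Python scripts to look and compute and a tool call to move; the robot and the scene stay as the last step left them, time stands still between calls to the robot, and variables do not carry over. Pictures are saved under pics/ and viewed, at most 10 in all, crops included, and the job is handed in when it is done.

Besides the shell and the picture viewer there is one more tool, called after ">>>" by a JSON object that holds its "fn" and its "kwargs", one argument or row to a line. send_rows: Moves the arm, as the interface text tells. Its arguments: {"type":"object","properties":{"steps":{"type":"array","items":{"type":"number"}},"jaw":{"type":"number"},"squeeze":{"type":"number"}},"required":["steps"]}

```bash
mkdir -p pics; cat > h.py <<'E'
from rig import manip, get_image, camera_info
import numpy as np, cv2
def ray(n,u,v):
    c=camera_info(n);E=np.array(c["extrinsics"]);K=np.array(c["mtx"])
    d=E[:3,:3]@np.linalg.solve(K,[u,v,1.]);return E[:3,3],d
def onz(n,u,v,z):
    o,d=ray(n,u,v);return o+d*(z-o[2])/d[2]
def tri(a,b):
    (o1,d1),(o2,d2)=ray("side",*a),ray("top",*b)
    s=np.linalg.lstsq(np.c_[d1,-d2],o2-o1,rcond=None)[0]
    p,q=o1+s[0]*d1,o2+s[1]*d2
    return (p+q)/2,np.linalg.norm(p-q)
def proj(n,p):
    c=camera_info(n);E=np.linalg.inv(np.array(c["extrinsics"]));q=np.array(c["mtx"])@(E[:3,:3]@p+E[:3,3]);return q[:2]/q[2]
E
python3 - <<'E'
from h import *
np.set_printoptions(precision=4,suppress=True)
for n in("side","top"):
    cv2.imwrite(f"pics/{n}0.png",get_image(n)); c=camera_info(n); print(n,np.array(c["mtx"]),np.array(c["extrinsics"]))
print(manip.state(), manip.tip_reach)
E
```

```text
side [[392.837    0.     327.8531]
 [  0.     392.837  194.8396]
 [  0.       0.       1.    ]] [[-0.7796 -0.3598  0.5125  0.0689]
 [-0.6262  0.4587 -0.6305  0.5717]
 [-0.0083 -0.8125 -0.5829  0.6225]
 [ 0.      0.      0.      1.    ]]
top [[426.3969   0.     321.2908]
 [  0.     426.3969 193.9717]
 [  0.       0.       1.    ]] [[ 0.023  -0.9961  0.0852  0.4194]
 [-0.9994 -0.0206  0.0291  0.0047]
 [-0.0272 -0.0858 -0.9959  1.1395]
 [ 0.      0.      0.      1.    ]]
{'time': 0.1, 'qpos': array([ 1.1549,  0.4777,  0.0223,  1.5563, -0.0115,  1.1093, -0.0831]), 'joint_vel': array([ 0.0002, -0.0034,  0.0003, -0.0039, -0.0006, -0.0002,  0.0012]), 'joint_efforts': array([  0.0039, -58.4092,   1.5399, -27.3312,  -0.0541,   0.013 ,
         0.    ]), 'tool_pos': array([ 0.2044, -0.6431,  0.4038]), 'orientation': array([-3.1029, -0.4814,  0.0005]), 'contact_force': array([ 0.3516, -1.0051, -0.1741]), 'wrist_torque': array([ 0.0004, -0.0549,  0.0009]), 'grasp_force': 0.0, 'gripper_width': 1.0014154723034516} 0.182
```

View pics/side0.png

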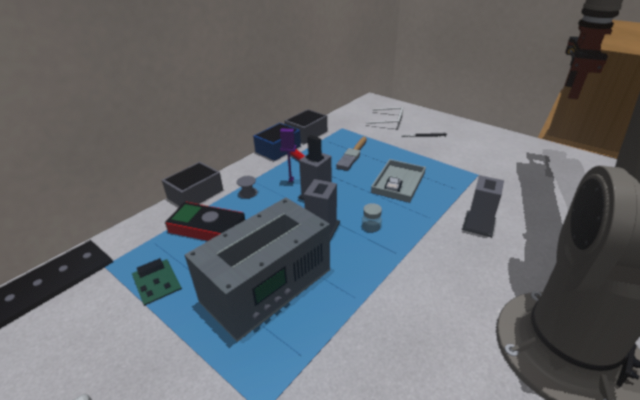

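View pics/top0.png

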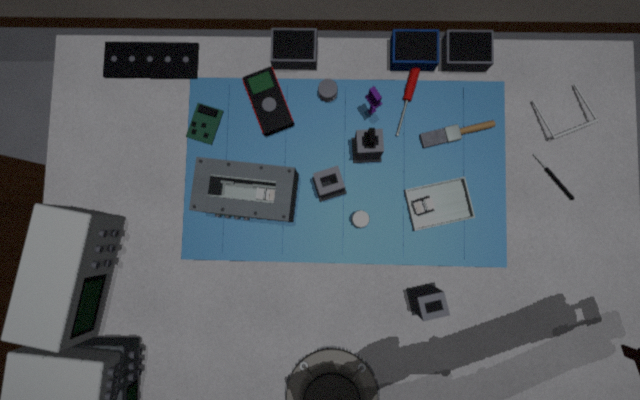

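The side and top views show:
- **Picker:** its black handle stands in the stand at top (369,143), side (315,160). The purple decoy is at top (373,100).
- **Chassis:** around top (245,190), with the module at the right (-y) end of the bay, near (265,195).
- **Tray:** around (439,204), with the spare at (421,205).

Next I'll zoom in for the details.

```bash
python3 - <<'E'
from h import *
t=cv2.imread("pics/top0.png");s=cv2.imread("pics/side0.png")
z=lambda im,x,y,w,h,k:cv2.resize(im[y:y+h,x:x+w],None,fx=k,fy=k,interpolation=cv2.INTER_CUBIC)
A=np.zeros((600,800,3),np.uint8)
def put(i,x,y):A[y:y+i.shape[0],x:x+i.shape[1]]=i
put(z(t,185,150,120,75,4),0,0)     #chassis top
put(z(t,350,120,40,50,6),490,0)    #stand top
put(z(t,400,172,80,62,4),0,310)     #tray top
put(z(s,295,130,42,70,6)[:290],330,305)  #picker side
put(z(s,180,195,160,100,1),600,320)
cv2.imwrite("pics/z1.png",cv2.convertScaleAbs(A,alpha=1.4))
E
```

```text
(no output)
```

View pics/z1.png

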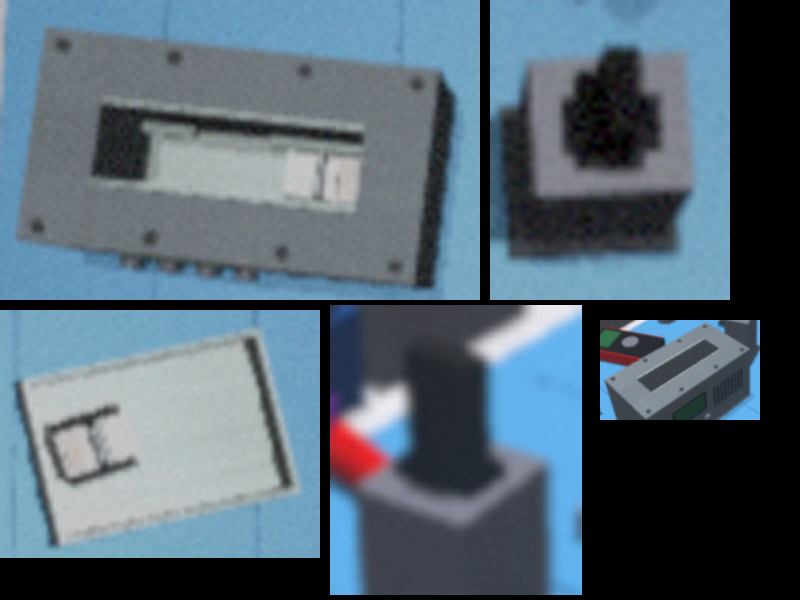

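The zoom shows:
- **Stand top face:** zoom corners (527,62), (688,55), (692,188), (535,195).
- **Chassis top:** (45,28), (440,72), (415,287), (17,238).
- **Bail bar:** about (322,176) in the zoom.
- **Tray:** (20,382), (260,330), (297,490), (55,543).

I'll refine these with contours and triangulate.

```bash
python3 - <<'E'
from h import *
np.set_printoptions(precision=4,suppress=True)
t=cv2.imread("pics/top0.png");s=cv2.imread("pics/side0.png")
def quad(im,box,lo,hi,satmax=60,k=6):
    x,y,w,h=box
    c=cv2.resize(im[y:y+h,x:x+w],None,fx=k,fy=k,interpolation=cv2.INTER_CUBIC)
    c=cv2.GaussianBlur(c,(0,0),k*.5);H=cv2.cvtColor(c,cv2.COLOR_BGR2HSV)
    m=((H[...,1]<satmax)&(H[...,2]>lo)&(H[...,2]<hi)).astype(np.uint8)
    cs,_=cv2.findContours(m,cv2.RETR_EXTERNAL,cv2.CHAIN_APPROX_NONE)
    q=cv2.convexHull(max(cs,key=cv2.contourArea))
    # 4-gon
    q4=cv2.approxPolyN(q,4,ensure_convex=True).reshape(-1,2)
    return (q4+.5)/k-.5+[x,y]
def H(x,y,X,Y): return t[y,x],
print("vals",t[160,360],t[150,355],t[165,210],t[195,300],t[225,450],s[210,235],s[217,310],s[265,220])
def pose(n,q,z):
    P=np.array([onz(n,*p,z) for p in q]);c=P.mean(0)
    i=P-c;return c,P
def show(name,q,z):
    c,P=pose("top",q,z);e=np.roll(P,-1,0)-P
    print(name,q.round(1).tolist(),"c",c,"len",np.linalg.norm(e,axis=1),"ang",np.degrees(np.arctan2(e[:,1],e[:,0])))
for nm,b,lo,hi,z in(("chassis",(188,152,118,78),75,150,.130),("stand",(350,122,40,45),70,150,.118),("tray",(400,172,80,62),75,256,.022)):
    try: show(nm,quad(t,b,lo,hi,90 if nm=="tray" else 60),z)
    except Exception as e: print(nm,e)
# heights by triangulation of hand picked corners
ts=lambda x,y:(350+(x-490)/6-.4,120+y/6-.4)
ss=lambda x,y:(295+(x-330)/6-.4,130+(y-305)/6-.4)
for a,b in(((465,525),(535,195)),((547,463),(692,188)),((360,475),(527,62))): print("standtop",tri(ss(*a),ts(*b)))
tc=lambda x,y:(185+x/4-.4,150+y/4-.4)
for a,b in(((187,254),(45,28)),((286,203),(440,72)),((329,234),(415,287))): print("chas",tri(a,tc(*b)))
print("bail",onz("top",*tc(322,176),.047), "hand z.17", onz("top",*ts(621,50),.176))
E
```

```text
vals [37 34 35] [27 24 20] [86 80 75] [141 123  88] [138 120  83] [127  97  90] [108 101  93] [108 100  93]
chassis [[294.4, 167.4], [287.4, 221.1], [188.8, 209.8], [196.2, 156.8]] c [0.5147 0.2253 0.13  ] len [0.1292 0.2381 0.1289 0.2392] ang [174.2385  84.7625  -5.2885 -95.154 ]
stand [[383.4, 151.4], [357.2, 152.2], [355.4, 129.9], [381.9, 128.4]] c [ 0.6393 -0.0794  0.118 ] len [0.0632 0.0551 0.0643 0.0566] ang [  92.8771    5.531   -85.7568 -175.7233]
tray [[475.9, 217.8], [413.6, 232.4], [402.4, 188.1], [465.1, 175.1]] c [ 0.4971 -0.2707  0.022 ] len [0.1659 0.1188 0.1672 0.1143] ang [ 104.526    14.435   -77.0413 -166.2257]
standtop (array([ 0.6092, -0.0505,  0.1183]), np.float64(0.002315556775863899))
standtop (array([ 0.6145, -0.113 ,  0.117 ]), np.float64(0.00013871940254357092))
standtop (array([ 0.6623, -0.046 ,  0.1249]), np.float64(0.0019927163124220317))
chas (array([0.5882, 0.337 , 0.1306]), np.float64(0.004964752527586414))
chas (array([0.5697, 0.1007, 0.1132]), np.float64(0.0013784458746309933))
chas (array([0.4395, 0.1134, 0.1038]), np.float64(5.3007733458012135e-05))
bail [0.5108 0.1817 0.047 ] hand z.17 [ 0.656  -0.0787  0.176 ]
```

>>> {"fn": "send_rows", "kwargs": {
  "steps": [0.32,0.41,0.03,-0.0744,0.32,0.41,0.03,-0.0744,0.32,0.41,0.03,-0.0744,0.32,0.41,0.03,-0.0744,0.32,0.41,0.03,-0.0744,0.32,0.41,0.03,-0.0744,0.32,0.41,0.03,-0.0744,0.32,0.41,0.03,-0.0744,0.32,0.41,0.03,-0.0744,0.32,0.41,0.03,-0.0744,0.32,0.41,0.03,-0.0744,0.32,0.41,0.03,-0.0744],
  "jaw": 0
}}

```text
time: 1.3
tool_pos: [0.5266, -0.2292, 0.4345]
orientation: [-3.137, -0.127, -0.001]
contact_force: [-0.4, 0.2, -0.0]
gripper_width: 0.999
grasp_force: 0.0
```

```bash
python3 - <<'E'
from h import *
np.set_printoptions(precision=4,suppress=True)
print("decoy head",tri((288,138),(374,97)))
t=cv2.imread("pics/top0.png")
# black handle blob in stand tile
c=t[120:170,350:390];g=cv2.cvtColor(c,cv2.COLOR_BGR2GRAY)
print(g[5:36,8:32])
E
```

```text
decoy head (array([ 0.74  , -0.0875,  0.1388]), np.float64(0.0016143970884558167))
[[106 107 106 107 110 108 106 107 106 107 104 107 107 103 106 106 108 105
  109 105 106 107 107 108]
 [107 107 108 107 106 103 106 106 105 110 110 103 106 105 104 105 103 105
  105 105 108 106 107 108]
 [107 108 108 107 107 105 107 106 107 106 102  84  84  78  85  81  89 105
  107 106 105 108 104 103]
 [104 107 108 106 107 109 105 108 106 105  88  58  41  41  46  44  61  94
  101 104 102  98 102 103]
 [105 103 104 105 102 102 102 104  99  94  63  30  21  23  23  22  44  80
   95  97  94  96  93  96]
 [ 98  98  94 100  97  97  97  92  92  80  40  26  26  22  21  25  48  73
   95  91  94  93  95  96]
 [ 91  93  93  94  95  92  84  74  73  60  17  21  23  15  12  20  38  68
   92  94  92  93  92  93]
 [ 93  94  92  95  95  87  62  31  36  36  14  16  18  12  27  27  36  69
   93  93  95  94  93  93]
 [ 96  92  94  94  91  81  40  15  10   9  12  14  20  17  20  14  39  71
   89  94  93  94  96  95]
 [ 93  91  95  94  94  82  35  14  17   8   8  14  12  16  22  20  39  68
   91  92  92  93  94  91]
 [ 93  
[... 1414 characters left out ...]
95  96  94  93  96  94  93  97  92  89  89  86  86  85  88  88  94
   94  95  97  96  91  93]
 [ 90  99  95  98  94  96  97  94  96  94  95  94  95  93  94  92  91  95
   91  95  93  93  92  93]
 [ 92  91  92  95  93  91  93  91  85  86  84  85  80  79  79  78  78  75
   72  72  75  70  70  71]
 [ 73  73  76  74  71  73  69  68  59  62  59  60  50  49  52  50  47  39
   40  38  36  29  38  35]
 [ 31  42  40  39  30  31  33  30  28  26  29  28  28  27  29  30  27  28
   21  21  29  17  27  29]
 [ 27  31  29  28  25  25  26  22  21  24  17  20  23  25  22  22  23  20
   26  18  26  23  22  48]
 [ 19  22  23  25  23  21  28  21  29  26  24  19  20  26  31  23  22  22
   21  26  22  23  32  67]]
```

```bash
python3 - <<'E'
from h import *
np.set_printoptions(precision=4,suppress=True)
print(onz("top",369.6,139.9,.124),onz("top",370,140.6,.118),"handle y",onz("top",371.2,132,.176))
E
```

```text
[ 0.6394 -0.0791  0.124 ] [ 0.639  -0.0806  0.118 ] handle y [ 0.6466 -0.0782  0.176 ]
```

>>> {"fn": "send_rows", "kwargs": {
  "steps": [0.04,0.052,0,0,0.08,0.105,-0.01,0,0.105,0.14,-0.03,0,0.1145,0.1535,-0.035,0,0.1145,0.1535,-0.035,0,0.1145,0.1535,-0.035,0,0.1145,0.1535,-0.035,0]
}}

```text
time: 2.0
tool_pos: [0.6383, -0.0825, 0.3997]
orientation: [3.138, 0.111, -0.001]
contact_force: [-0.4, -1.3, -0.7]
gripper_width: 0.998
grasp_force: 0.0
```

>>> {"fn": "send_rows", "kwargs": {
  "steps": [0.001,0.002,-0.025,0,0.001,0.002,-0.055,0,0.001,0.002,-0.075,0,0.001,0.002,-0.085,0,0.001,0.002,-0.085,0,0.001,0.002,-0.085,0]
}}

```text
time: 2.6
tool_pos: [0.6402, -0.0788, 0.3159]
orientation: [3.139, 0.114, 0.002]
contact_force: [0.1, -0.9, 0.2]
gripper_width: 0.997
grasp_force: 0.0
```

>>> {"fn": "send_rows", "kwargs": {
  "steps": [0,0,0,0,0,0,0,0,0,0,0,0,0,0,0,0,0,0,0,0,0,0,0,0,0,0,0,0,0,0,0,0,0,0,0,0],
  "jaw": 255,
  "squeeze": 58
}}

```text
time: 3.5
tool_pos: [0.64, -0.0778, 0.3146]
orientation: [3.139, 0.116, -0.0]
contact_force: [0.2, -0.6, -0.3]
gripper_width: 0.222
grasp_force: 0.0
```

>>> {"fn": "send_rows", "kwargs": {
  "steps": [0,0,0,0,0,0,0,0,0,0,0,0,0,0,0,0]
}}

```text
time: 3.9
tool_pos: [0.64, -0.0779, 0.3147]
orientation: [3.139, 0.116, 0.0]
contact_force: [1.1, -0.1, 0.4]
gripper_width: 0.16
grasp_force: 58.0
```

>>> {"fn": "send_rows", "kwargs": {
  "steps": [0,0,0.02,0,0,0,0.06,0,0,0,0.11,0,0,0,0.15,0,0,0,0.155,0,-0.02,0.035,0.155,-0.01,-0.04,0.075,0.155,-0.02,-0.06,0.11,0.155,-0.03,-0.08,0.15,0.155,-0.04,-0.1,0.185,0.155,-0.0522,-0.12,0.22,0.155,-0.0522,-0.131,0.236,0.155,-0.0522]
}}

```text
time: 5.1
tool_pos: [0.5065, 0.1618, 0.4687]
orientation: [-3.138, 0.133, 0.003]
contact_force: [0.0, 0.5, -1.5]
gripper_width: 0.156
grasp_force: 58.0
```

>>> {"fn": "send_rows", "kwargs": {
  "steps": [0,0,0,0,0,0,0,0,0,0,0,0,0,0,0,0]
}}

```text
time: 5.5
tool_pos: [0.5097, 0.1567, 0.4693]
orientation: [3.138, -0.145, -0.001]
contact_force: [0.2, 0.6, -0.0]
gripper_width: 0.157
grasp_force: 58.0
```

```bash
python3 - <<'E'
from h import *
np.set_printoptions(precision=4,suppress=True)
t=get_image("top");s=get_image("side");cv2.imwrite("pics/t1.png",t);cv2.imwrite("pics/s1.png",s)
st=manip.state();p=st["tool_pos"];print(p,st["contact_force"],st["orientation"])
f=p-[0,0,.302]
print("exp foot",proj("side",f),proj("top",f),"grip",proj("side",p-[0,0,.163]))
u,v=proj("side",f).astype(int)
x0,y0=u-45,v-60
a=cv2.resize(s[y0:y0+100,x0:x0+90],None,fx=5,fy=5,interpolation=cv2.INTER_CUBIC)
u,v=proj("top",f).astype(int);print(x0,y0,u-30,v-50)
b=cv2.resize(t[v-50:v+50,u-30:u+30],None,fx=5,fy=5,interpolation=cv2.INTER_CUBIC)
cv2.imwrite("pics/z2.png",cv2.convertScaleAbs(np.hstack([a,b]),alpha=1.4))
E
```

```text
[0.5095 0.1572 0.4694] [ 0.0737 -0.2994 -0.7266] [ 3.1381 -0.1442 -0.0004]
exp foot [285.9468 205.8483] [267.3886 189.8258] grip [280.2175 141.0982]
240 145 237 139
```

View pics/z2.png

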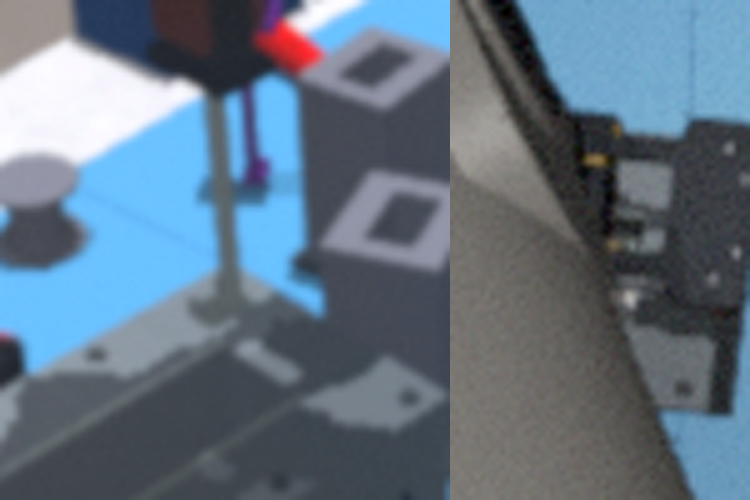

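The side crop shows the foot's lower end at pixel (286,205), which matches the prediction of (285.9,205.8). The lip points towards +y, so I'll descend into the bay.

>>> {"fn": "send_rows", "kwargs": {
  "steps": [0,0,-0.02,0,0,0,-0.05,0,0,0,-0.075,0,0,0,-0.095,0,0,0,-0.1,0,0,0,-0.1,0,0,0,-0.1,0]
}}

```text
time: 6.3
tool_pos: [0.5095, 0.1582, 0.3707]
orientation: [-3.138, 0.142, -0.002]
contact_force: [0.2, -0.3, -0.8]
gripper_width: 0.157
grasp_force: 58.0
```

>>> {"fn": "send_rows", "kwargs": {
  "steps": [0,0,-0.008,0,0,0,-0.015,0,0,0,-0.021,0,0,0,-0.021,0]
}}

```text
time: 6.7
tool_pos: [0.5086, 0.1581, 0.3476]
orientation: [3.138, -0.141, -0.003]
contact_force: [0.1, -0.0, -0.8]
gripper_width: 0.16
grasp_force: 58.0
```

>>> {"fn": "send_rows", "kwargs": {
  "steps": [0,0,-0.005,0,0,0,-0.0105,0,0,0,-0.0105,0,0,0,-0.0105,0]
}}

```text
time: 7.1
tool_pos: [0.509, 0.1582, 0.338]
orientation: [3.138, -0.141, -0.001]
contact_force: [0.0, -0.3, -1.2]
gripper_width: 0.157
grasp_force: 58.0
```

>>> {"fn": "send_rows", "kwargs": {
  "steps": [0,0,-0.002,0,0,0.003,-0.002,0,0.0005,0.007,-0.002,0,0.001,0.011,-0.002,0,0.0013,0.015,-0.002,0,0.0017,0.019,-0.002,0,0.0017,0.019,-0.002,0,0.0017,0.019,-0.002,0]
}}

```text
time: 7.9
tool_pos: [0.5107, 0.1774, 0.3361]
orientation: [3.138, -0.141, -0.0]
contact_force: [-0.6, 0.9, -1.2]
gripper_width: 0.161
grasp_force: 58.0
```

>>> {"fn": "send_rows", "kwargs": {
  "steps": [0,0,0.003,0,0,0,0.006,0,0,0,0.01,0,0,0,0.01,0,0,0,0.01,0]
}}

```text
time: 8.4
tool_pos: [0.5107, 0.1771, 0.3462]
orientation: [3.138, -0.142, 0.0]
contact_force: [0.5, 0.9, -2.7]
gripper_width: 0.157
grasp_force: 58.0
```

>>> {"fn": "send_rows", "kwargs": {
  "steps": [0,0,0.002,0,0,0,0.004,0,0,0,0.006,0,0,0,0.006,0,0,0,0.006,0]
}}

```text
time: 8.9
tool_pos: [0.5106, 0.1771, 0.352]
orientation: [3.138, -0.141, -0.001]
contact_force: [-0.7, -0.3, -5.0]
gripper_width: 0.152
grasp_force: 58.0
```

```bash
python3 - <<'E'
from h import *
s=get_image("side");cv2.imwrite("pics/s2.png",s);print(manip.state()["contact_force"],manip.state()["tool_pos"])
E
```

```text
[-0.83120237  0.32541546 -5.62189178] [0.51059948 0.17714012 0.35195242]
```

The module is hooked: the vertical load is about 1.5 N from the module plus about 2.7 N from the keeper. Now I'll slide it towards +y.

>>> {"fn": "send_rows", "kwargs": {
  "steps": [0.0002,0.002,0.001,0,0.0005,0.006,0.001,0,0.0009,0.01,0.001,0,0.0013,0.014,0.001,0,0.0016,0.018,0.001,0,0.002,0.022,0.001,0,0.0024,0.026,0.001,0,0.0027,0.03,0.001,0,0.0031,0.034,0.001,0,0.0035,0.038,0.001,0,0.0038,0.042,0.001,0,0.0039,0.043,0.001,0]
}}

```text
time: 10.15
tool_pos: [0.5146, 0.2209, 0.3532]
orientation: [-3.138, 0.14, -0.0]
contact_force: [-0.6, -2.0, -5.5]
gripper_width: 0.157
grasp_force: 58.0
```

>>> {"fn": "send_rows", "kwargs": {
  "steps": [0.0001,0.001,0,0,0.0002,0.002,0,0,0.0003,0.003,0,0,0.0004,0.004,0,0,0.0004,0.004,0,0]
}}

```text
time: 10.65
tool_pos: [0.515, 0.2243, 0.3532]
orientation: [-3.138, 0.141, -0.0]
contact_force: [-1.0, -1.3, -5.6]
gripper_width: 0.157
grasp_force: 58.0
```

>>> {"fn": "send_rows", "kwargs": {
  "steps": [0.0001,0.001,0,0,0.0002,0.002,0,0,0.0003,0.003,0,0,0.0004,0.004,0,0,0.0005,0.005,0,0,0.0005,0.005,0,0]
}}

```text
time: 11.25
tool_pos: [0.5156, 0.2298, 0.3536]
orientation: [-3.137, 0.14, -0.002]
contact_force: [0.3, 0.5, -2.0]
gripper_width: 0.16
grasp_force: 58.0
```

>>> {"fn": "send_rows", "kwargs": {
  "steps": [0.0001,0.001,0,0,0.0002,0.002,0,0,0.0003,0.003,0,0,0.0003,0.003,0,0]
}}

```text
time: 11.65
tool_pos: [0.5158, 0.2324, 0.3531]
orientation: [-3.138, 0.141, 0.0]
contact_force: [0.4, 0.4, -2.2]
gripper_width: 0.159
grasp_force: 58.0
```

>>> {"fn": "send_rows", "kwargs": {
  "steps": [0.0001,0.001,0,0,0.0002,0.002,0,0,0.0002,0.002,0,0]
}}

```text
time: 11.95
tool_pos: [0.516, 0.2343, 0.3531]
orientation: [3.138, -0.141, -0.0]
contact_force: [-0.1, -0.1, -1.8]
gripper_width: 0.158
grasp_force: 58.0
```

>>> {"fn": "send_rows", "kwargs": {
  "steps": [0.0001,0.001,0,0,0.0002,0.002,0,0,0.0002,0.002,0,0]
}}

```text
time: 12.25
tool_pos: [0.5162, 0.2364, 0.3532]
orientation: [-3.138, 0.141, 0.0]
contact_force: [-0.3, -0.3, -2.4]
gripper_width: 0.16
grasp_force: 58.0
```

>>> {"fn": "send_rows", "kwargs": {
  "steps": [0.0001,0.001,0,0,0.0002,0.002,0,0,0.0002,0.002,0,0]
}}

```text
time: 12.55
tool_pos: [0.5164, 0.2384, 0.3532]
orientation: [-3.138, 0.141, -0.0]
contact_force: [-0.0, 1.6, -1.3]
gripper_width: 0.157
grasp_force: 58.0
```

>>> {"fn": "send_rows", "kwargs": {
  "steps": [0.0001,0.001,0,0,0.0002,0.002,0,0,0.0002,0.002,0,0]
}}

```text
time: 12.85
tool_pos: [0.5166, 0.2404, 0.3532]
orientation: [-3.138, 0.141, -0.0]
contact_force: [-0.8, -0.3, -2.6]
gripper_width: 0.159
grasp_force: 58.0
```

```bash
python3 - <<'E'
from h import *
import time
for i in range(4):
    s=get_image("side");print(manip.state()["contact_force"].round(1))
t=get_image("top");cv2.imwrite("pics/t3.png",t)
a=cv2.resize(s[190:310,180:340],None,fx=4,fy=4,interpolation=cv2.INTER_CUBIC)
cv2.imwrite("pics/z3.png",cv2.convertScaleAbs(a,alpha=1.6))
E
```

```text
[-0.1 -0.5 -2. ]
[-0.9 -0.2 -2.3]
[-0.   0.2 -2.9]
[ 0.6  0.5 -2.6]
```

View pics/z3.png

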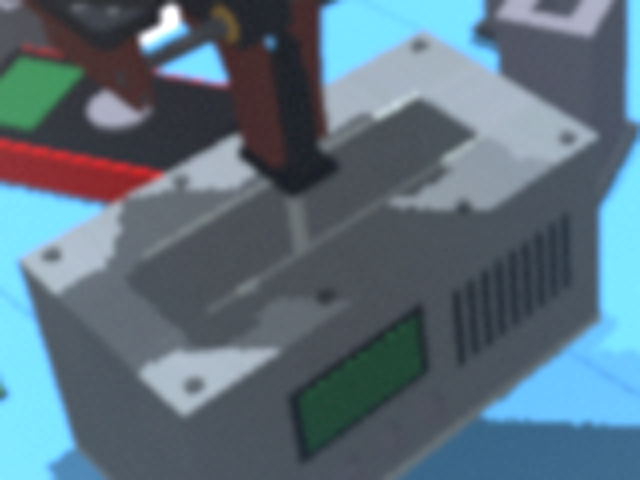

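The view shows the picker upright in the bay, with its shaft entering at crop (298,220). The module is still carried (about 1.3 N) and there's no far-edge stop yet, so I'll keep sliding.

>>> {"fn": "send_rows", "kwargs": {
  "steps": [0.0001,0.001,0,0,0.0002,0.002,0,0,0.0003,0.003,0,0,0.0004,0.004,0,0,0.0004,0.004,0,0]
}}

```text
time: 13.6
tool_pos: [0.517, 0.2444, 0.3532]
orientation: [-3.138, 0.141, -0.0]
contact_force: [0.5, -0.1, -2.2]
gripper_width: 0.159
grasp_force: 58.0
```

>>> {"fn": "send_rows", "kwargs": {
  "steps": [0.0001,0.001,0,0,0.0002,0.002,0,0,0.0003,0.003,0,0,0.0003,0.003,0,0]
}}

```text
time: 14.0
tool_pos: [0.5173, 0.2474, 0.3532]
orientation: [-3.138, 0.141, -0.0]
contact_force: [-0.1, 0.6, -2.5]
gripper_width: 0.16
grasp_force: 58.0
```

>>> {"fn": "send_rows", "kwargs": {
  "steps": [0.0001,0.001,0,0,0.0002,0.002,0,0,0.0003,0.003,0,0,0.0003,0.003,0,0]
}}

```text
time: 14.4
tool_pos: [0.5176, 0.2504, 0.3532]
orientation: [-3.138, 0.141, 0.0]
contact_force: [0.7, -0.7, -1.5]
gripper_width: 0.156
grasp_force: 58.0
```

>>> {"fn": "send_rows", "kwargs": {
  "steps": [0,0,0.001,0,0,0,0.002,0,0,0,0.003,0,0,0,0.003,0]
}}

```text
time: 14.8
tool_pos: [0.5176, 0.2502, 0.3564]
orientation: [-3.138, 0.141, -0.0]
contact_force: [-0.2, -0.7, -1.4]
gripper_width: 0.16
grasp_force: 58.0
```

```bash
python3 - <<'E'
from h import *
F=[]
for i in range(5): get_image("side");F.append(manip.state()["contact_force"])
print(np.mean(F,0),manip.state()["tool_pos"])
E
```

```text
[-0.0299217  -0.23142977 -2.0429853 ] [0.5176266  0.25015245 0.35619984]
```

>>> {"fn": "send_rows", "kwargs": {
  "steps": [0.0001,0.001,-0.002,0,0.0002,0.002,-0.002,0,0.0003,0.003,-0.002,0,0.0003,0.003,-0.002,0]
}}

```text
time: 15.45
tool_pos: [0.5179, 0.2535, 0.3541]
orientation: [-3.138, 0.141, 0.0]
contact_force: [-0.6, 0.1, -2.3]
gripper_width: 0.159
grasp_force: 58.0
```

```bash
cat > f.py <<'E'
from h import *
F=[]
for i in range(5): get_image("side");F.append(manip.state()["contact_force"])
print(np.mean(F,0).round(2),manip.state()["tool_pos"])
E
python3 f.py
```

```text
[ 0.32 -0.22 -2.3 ] [0.51787352 0.25322583 0.35414822]
```

>>> {"fn": "send_rows", "kwargs": {
  "steps": [0.0001,0.001,0,0,0.0002,0.002,0,0,0.0003,0.003,0,0,0.0003,0.003,0,0]
}}

```text
time: 16.1
tool_pos: [0.5182, 0.2564, 0.3541]
orientation: [-3.138, 0.141, -0.0]
contact_force: [0.8, -0.8, -2.0]
gripper_width: 0.159
grasp_force: 58.0
```

```bash
python3 f.py
```

```text
[-0.05 -0.25 -2.97] [0.51820507 0.25617388 0.35408788]
```

>>> {"fn": "send_rows", "kwargs": {
  "steps": [0.0001,0.001,0,0,0.0002,0.002,0,0,0.0003,0.003,0,0,0.0003,0.003,0,0]
}}

```text
time: 16.75
tool_pos: [0.5185, 0.2594, 0.3542]
orientation: [-3.138, 0.141, -0.0]
contact_force: [0.4, -0.5, -2.3]
gripper_width: 0.158
grasp_force: 58.0
```

```bash
python3 f.py
```

```text
[-0.04 -0.42 -2.51] [0.51851944 0.25916443 0.3541375 ]
```

>>> {"fn": "send_rows", "kwargs": {
  "steps": [0.0001,0.001,0,0,0.0002,0.002,0,0,0.0003,0.003,0,0,0.0003,0.003,0,0]
}}

```text
time: 17.4
tool_pos: [0.5188, 0.2624, 0.3542]
orientation: [-3.138, 0.141, -0.0]
contact_force: [1.0, -0.0, -2.5]
gripper_width: 0.156
grasp_force: 58.0
```

```bash
sed -i 's/range(5)/range(10)/' f.py; python3 f.py; python3 - <<'E'
from h import *
s=get_image("side");t=get_image("top")
a=cv2.resize(s[195:300,185:330],(580,420),interpolation=cv2.INTER_CUBIC)
b=cv2.resize(t[150:225,240:295],(220,300),interpolation=cv2.INTER_CUBIC)
A=np.zeros((420,800,3),np.uint8);A[:,:580]=a;A[:300,580:]=b
cv2.imwrite("pics/z4.png",cv2.convertScaleAbs(A,alpha=2.))
E
```

```text
[ 0.07 -0.3  -2.49] [0.51880971 0.26215544 0.35415458]
```

View pics/z4.png

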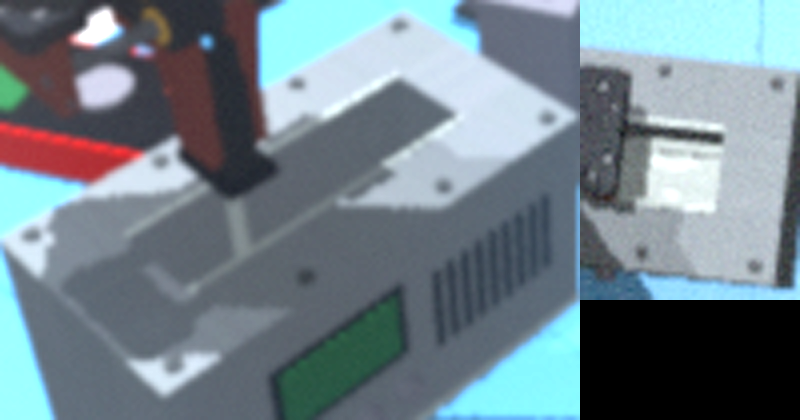

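In the side view the shaft enters the bay at crop (240,230). In the top crop the bay's -y end is empty, so the module has moved along with the picker. The load is the module's weight only, so I'll probe upwards gently.

>>> {"fn": "send_rows", "kwargs": {
  "steps": [0,0,0.001,0,0,0,0.002,0,0,0,0.003,0,0,0,0.004,0,0,0,0.004,0]
}}

```text
time: 18.5
tool_pos: [0.5188, 0.2622, 0.3582]
orientation: [-3.138, 0.141, 0.0]
contact_force: [-0.4, -0.6, -4.5]
gripper_width: 0.156
grasp_force: 58.0
```

```bash
python3 f.py
```

```text
[ 0.24 -0.23 -4.7 ] [0.51878938 0.26222074 0.35814715]
```

>>> {"fn": "send_rows", "kwargs": {
  "steps": [0,0,-0.003,0,0,0,-0.005,0,-0.0003,-0.003,-0.005,0,-0.0006,-0.006,-0.005,0,-0.0009,-0.009,-0.005,0,-0.0013,-0.013,-0.005,0,-0.0016,-0.017,-0.005,0,-0.0016,-0.017,-0.005,0,-0.0014,-0.015,-0.005,0,-0.0012,-0.013,-0.005,0,-0.0011,-0.012,-0.005,0,-0.0011,-0.012,-0.005,0]
}}

```text
time: 20.2
tool_pos: [0.5177, 0.2506, 0.3532]
orientation: [-3.138, 0.14, 0.0]
contact_force: [0.6, -0.4, -1.1]
gripper_width: 0.158
grasp_force: 58.0
```

```bash
python3 f.py
```

```text
[ 0.22 -0.39 -2.47] [0.51769394 0.25017264 0.35314857]
```

>>> {"fn": "send_rows", "kwargs": {
  "steps": [0,0,0.001,0,0,0,0.002,0,0,0,0.003,0,0,0,0.004,0,0,0,0.004,0]
}}

```text
time: 21.2
tool_pos: [0.5178, 0.2503, 0.3574]
orientation: [-3.138, 0.141, -0.001]
contact_force: [-0.5, -0.6, -2.0]
gripper_width: 0.157
grasp_force: 58.0
```

```bash
python3 f.py
```

```text
[-0.05 -0.45 -1.93] [0.51772156 0.25016103 0.35717071]
```

>>> {"fn": "send_rows", "kwargs": {
  "steps": [0,0,0.001,0,0,0,0.002,0,0,0,0.003,0,0,0,0.004,0,0,0,0.004,0]
}}

```text
time: 22.2
tool_pos: [0.5177, 0.2503, 0.3613]
orientation: [-3.138, 0.141, -0.0]
contact_force: [-1.1, -0.2, -2.6]
gripper_width: 0.159
grasp_force: 58.0
```

```bash
sed -i 's/range(10)/range(6)/' f.py; python3 f.py
```

```text
[-0.14 -0.64 -1.93] [0.51771    0.25018711 0.36115941]
```

>>> {"fn": "send_rows", "kwargs": {
  "steps": [0,0,0.001,0,0,0,0.003,0,0,0,0.005,0,0,0,0.007,0,0,0,0.007,0,0,0,0.007,0]
}}

```text
time: 23.1
tool_pos: [0.5177, 0.2502, 0.3683]
orientation: [-3.138, 0.141, -0.0]
contact_force: [-0.1, -0.1, -2.3]
gripper_width: 0.157
grasp_force: 58.0
```

```bash
python3 f.py
```

```text
[-0.14  0.21 -2.4 ] [0.51768284 0.250162   0.36806414]
```

>>> {"fn": "send_rows", "kwargs": {
  "steps": [0,0,0.004,0,0,0,0.012,0,0,0,0.024,0,0,0,0.038,0,0,0,0.054,0,0,0,0.07,0,0,0,0.088,0,0,0,0.105,0,0,0,0.12,0,0,0,0.132,0,0,0,0.138,0,0,0,0.138,0]
}}

```text
time: 24.6
tool_pos: [0.5177, 0.2503, 0.5073]
orientation: [-3.138, 0.141, -0.003]
contact_force: [-0.0, -0.1, -2.6]
gripper_width: 0.155
grasp_force: 58.0
```

```bash
python3 f.py; python3 - <<'E'
from h import *
s=get_image("side");st=manip.state();cv2.imwrite("pics/s5.png",s)
u,v=proj("side",st["tool_pos"]-[0,0,.32]).astype(int);print(u,v)
cv2.imwrite("pics/z5.png",cv2.convertScaleAbs(cv2.resize(s[max(v-60,0):v+60,u-60:u+60],None,fx=4,fy=4,interpolation=cv2.INTER_CUBIC),alpha=1.6))
E
```

```text
[-0.2   0.15 -2.66] [0.51764447 0.25014854 0.50541005]
245 221
```

View pics/z5.png

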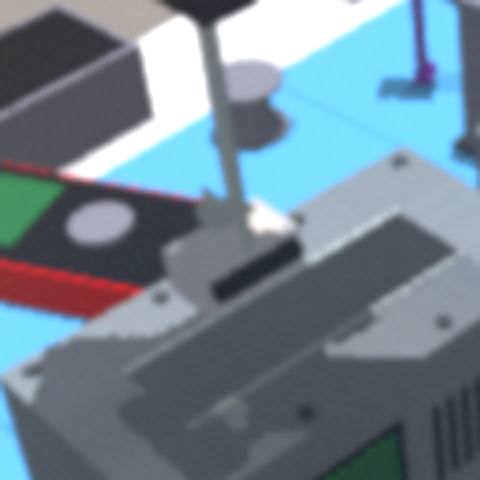

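The side view shows the module hanging level on the hook above the chassis, with its flange at crop (255,268). Next I'll carry it to the tray's free half.

>>> {"fn": "send_rows", "kwargs": {
  "steps": [0,-0.005,0,0,0,-0.015,0,0.005,0,-0.032,0,0.013,0,-0.055,0,0.023,0,-0.082,0,0.033,0,-0.112,0,0.043,0,-0.144,0,0.053,-0.001,-0.177,0,0.063,-0.002,-0.21,0,0.073,-0.003,-0.244,0,0.083,-0.004,-0.278,0,0.093,-0.005,-0.312,0,0.103]
}}

```text
time: 26.15
tool_pos: [0.5122, -0.0635, 0.5062]
orientation: [3.12, 0.368, 0.0]
contact_force: [0.9, 0.8, -1.8]
gripper_width: 0.158
grasp_force: 58.0
```

>>> {"fn": "send_rows", "kwargs": {
  "steps": [0,-0.034,0,0.003,-0.001,-0.068,0,0.003,-0.002,-0.102,0,0.003,-0.003,-0.134,0,0.003,-0.004,-0.164,0,0.003,-0.005,-0.192,0,0.003,-0.005,-0.215,0,0.003,-0.005,-0.233,0,0.003,-0.005,-0.245,0,0.003,-0.005,-0.251,0,0.003,-0.005,-0.253,0,0.003,-0.005,-0.253,0,0.003]
}}

```text
time: 27.35
tool_pos: [0.5079, -0.3142, 0.5061]
orientation: [-3.118, -0.382, -0.0]
contact_force: [0.4, 1.0, -2.0]
gripper_width: 0.156
grasp_force: 58.0
```

```bash
python3 f.py; python3 - <<'E'
from h import *
s=get_image("side");t=get_image("top");st=manip.state();p=st["tool_pos"];print(st["orientation"])
f=p-[0,0,.302];u,v=proj("side",f).astype(int);print(u,v,proj("top",f),proj("side",np.array([.5062,-.3076,.004])))
cv2.imwrite("pics/s6.png",s);cv2.imwrite("pics/t6.png",t)
a=cv2.resize(s[v-50:v+70,u-60:u+60],(480,480),interpolation=cv2.INTER_CUBIC)
b=cv2.resize(t[172:252,400:480],(320,320),interpolation=cv2.INTER_CUBIC)
A=np.zeros((480,800,3),np.uint8);A[:,:480]=a;A[:320,480:]=b
cv2.imwrite("pics/z6.png",cv2.convertScaleAbs(A,alpha=1.5))
E
```

```text
[-0.25  0.22 -2.46] [ 0.50784301 -0.31425607  0.50627167]
[3.11830535e+00 3.81688484e-01 1.71982270e-04]
410 108 [480.16842684 193.39511198] [401.90761891 174.78688742]
```

View pics/z6.png

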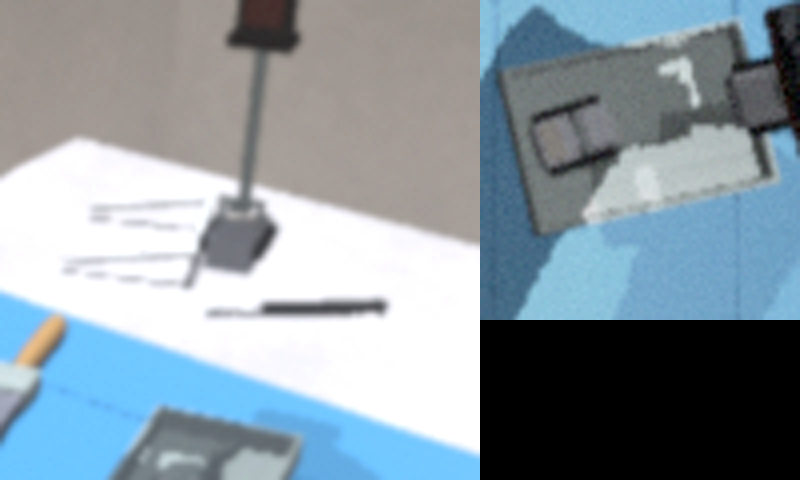

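The module hangs upright on the hook (side crop (238,235)), and the tray's free half is clear below it (top crop (700,120)). I'll lower it now.

>>> {"fn": "send_rows", "kwargs": {
  "steps": [0,0,-0.006,0,0,0,-0.018,0,0,0,-0.034,0,0,0,-0.052,0,0,0,-0.072,0,0,0,-0.092,0,0,0,-0.11,0,0,0,-0.126,0,0,0,-0.138,0,0,0,-0.146,0,0,0,-0.15,0,0,0,-0.152,0]
}}

```text
time: 28.95
tool_pos: [0.5078, -0.3148, 0.354]
orientation: [3.118, 0.381, 0.0]
contact_force: [0.1, -0.5, -2.4]
gripper_width: 0.155
grasp_force: 58.0
```

>>> {"fn": "send_rows", "kwargs": {
  "steps": [0,0,-0.001,0,0,0,-0.002,0,0,0,-0.004,0,0,0,-0.006,0,0,0,-0.007,0,0,0,-0.008,0,0,0,-0.009,0,0,0,-0.01,0,0,0,-0.01,0]
}}

```text
time: 29.85
tool_pos: [0.5076, -0.3148, 0.344]
orientation: [-3.118, -0.381, 0.0]
contact_force: [-0.8, 0.5, -2.8]
gripper_width: 0.154
grasp_force: 58.0
```

```bash
python3 f.py
```

```text
[ 0.23  0.42 -2.24] [ 0.50772159 -0.31479768  0.34423004]
```

>>> {"fn": "send_rows", "kwargs": {
  "steps": [0,0,-0.001,0,0,0,-0.002,0,0,0,-0.003,0,0,0,-0.004,0,0,0,-0.005,0,0,0,-0.006,0,0,0,-0.007,0,0,0,-0.009,0,0,0,-0.011,0,0,0,-0.011,0]
}}

```text
time: 31.15
tool_pos: [0.5077, -0.3148, 0.3328]
orientation: [-3.118, -0.381, 0.0]
contact_force: [-0.4, -0.4, -1.0]
gripper_width: 0.16
grasp_force: 58.0
```

```bash
python3 f.py
```

```text
[ 0.15 -0.19 -1.22] [ 0.50769279 -0.31480906  0.33322425]
```

>>> {"fn": "send_rows", "kwargs": {
  "steps": [0.0007,-0.003,0,0,0.0015,-0.006,0,0,0.0024,-0.01,0,0,0.0034,-0.014,0,0,0.0044,-0.018,0,0,0.0053,-0.022,0,0,0.0058,-0.024,0,0,0.0058,-0.024,0,0]
}}

```text
time: 32.25
tool_pos: [0.5135, -0.3392, 0.3331]
orientation: [3.118, 0.38, 0.0]
contact_force: [0.5, 0.3, -1.7]
gripper_width: 0.162
grasp_force: 58.0
```

>>> {"fn": "send_rows", "kwargs": {
  "steps": [0,0,0.005,0,0,0,0.012,0,0,0,0.02,0,0,0,0.03,0,0,0,0.03,0]
}}

```text
time: 32.75
tool_pos: [0.514, -0.3391, 0.3654]
orientation: [3.116, 0.381, 0.005]
contact_force: [1.2, -0.2, -1.6]
gripper_width: 0.157
grasp_force: 58.0
```

```bash
python3 f.py
```

```text
[-0.43  0.09 -1.19] [ 0.51336906 -0.33870639  0.36273222]
```

>>> {"fn": "send_rows", "kwargs": {
  "steps": [0,0,0.03,0,0,0,0.075,0,0,0,0.105,0,0.01,0.02,0.107,-0.01,0.028,0.058,0.107,-0.02,0.047,0.097,0.107,-0.03,0.066,0.136,0.107,-0.04,0.085,0.175,0.107,-0.05,0.104,0.214,0.107,-0.0541,0.119,0.245,0.107,-0.0541,0.1265,0.261,0.107,-0.0541,0.1265,0.261,0.107,-0.0541]
}}

```text
time: 34.25
tool_pos: [0.6407, -0.075, 0.4695]
orientation: [-3.138, -0.122, 0.001]
contact_force: [-0.2, -0.4, -0.3]
gripper_width: 0.159
grasp_force: 58.0
```

>>> {"fn": "send_rows", "kwargs": {
  "steps": [0,0,0,0,0,0,0,0,0,0,0,0]
}}

```text
time: 34.55
tool_pos: [0.6395, -0.0801, 0.4703]
orientation: [3.139, 0.11, -0.0]
contact_force: [0.5, -0.1, -1.4]
gripper_width: 0.16
grasp_force: 58.0
```

```bash
python3 - <<'E'
from h import *
s=get_image("side");t=get_image("top");st=manip.state();p=st["tool_pos"];print(p,st["orientation"],st["contact_force"])
f=p-[0,0,.302];u,v=proj("side",f).astype(int)
a=cv2.resize(s[v-50:v+70,u-60:u+60],(480,480),interpolation=cv2.INTER_CUBIC)
b=cv2.resize(t[172:252,400:480],(320,320),interpolation=cv2.INTER_CUBIC)
A=np.zeros((480,800,3),np.uint8);A[:,:480]=a;A[:320,480:]=b
cv2.imwrite("pics/z7.png",cv2.convertScaleAbs(A,alpha=1.5))
E
```

```text
[ 0.63962142 -0.07926965  0.47031273] [3.13914094e+00 1.11406421e-01 5.61713822e-05] [ 0.22112141  0.219362   -1.47895112]
```

View pics/z7.png

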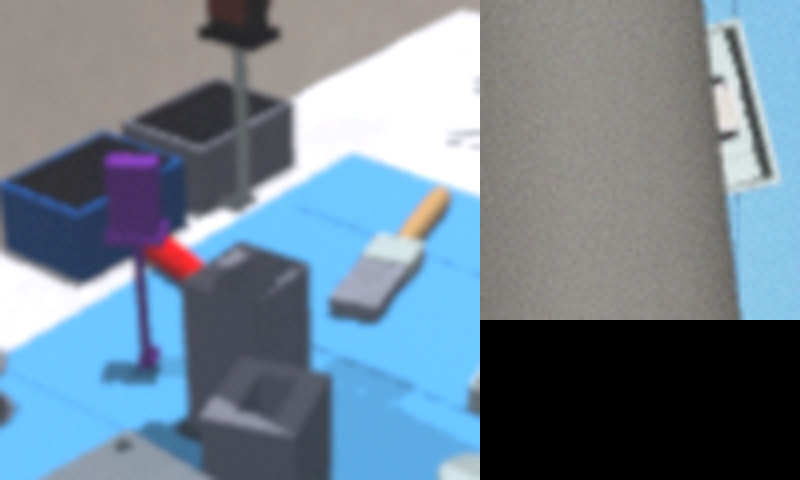

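The module sits in the tray's -y half (top crop (725,105)). The picker's foot is above its stand (side crop (240,200)), so I'll lower it in.

>>> {"fn": "send_rows", "kwargs": {
  "steps": [0,0.001,-0.015,0,0,0.001,-0.03,0,0,0.001,-0.045,0,0,0.001,-0.06,0,0,0.001,-0.08,0,0,0.001,-0.1,0,0,0.001,-0.12,0,0,0.001,-0.135,0,0,0.001,-0.145,0,0,0.001,-0.148,0,0,0.001,-0.148,0]
}}

```text
time: 35.75
tool_pos: [0.6401, -0.0768, 0.322]
orientation: [3.139, 0.115, -0.0]
contact_force: [-0.4, -0.1, -0.9]
gripper_width: 0.156
grasp_force: 58.0
```

>>> {"fn": "send_rows", "kwargs": {
  "steps": [0,0,-0.002,0,0,0,-0.004,0,0,0,-0.006,0,0,0,-0.0075,0,0,0,-0.0075,0]
}}

```text
time: 36.25
tool_pos: [0.6401, -0.0768, 0.3147]
orientation: [3.139, 0.115, 0.0]
contact_force: [0.3, 0.3, -1.4]
gripper_width: 0.16
grasp_force: 58.0
```

```bash
python3 f.py
```

```text
[-0.1   0.14 -1.54] [ 0.6399944  -0.07678022  0.31466287]
```

>>> {"fn": "send_rows", "kwargs": {
  "steps": [0,-0.001,-0.0005,0,0,-0.001,-0.001,0,0,-0.001,-0.001,0,0,-0.001,-0.001,0]
}}

```text
time: 36.95
tool_pos: [0.6401, -0.0772, 0.3146]
orientation: [-3.139, -0.116, -0.001]
contact_force: [-3.4, 2.0, 6.2]
gripper_width: 0.156
grasp_force: 58.0
```

>>> {"fn": "send_rows", "kwargs": {
  "steps": [0,0,0,0,0,0,0,0,0,0,0,0,0,0,0,0,0,0,0,0,0,0,0,0,0,0,0,0,0,0,0,0,0,0,0,0,0,0,0,0],
  "jaw": 0
}}

```text
time: 37.95
tool_pos: [0.64, -0.0778, 0.3137]
orientation: [3.139, 0.115, -0.0]
contact_force: [0.0, -0.5, 0.6]
gripper_width: 0.994
grasp_force: 0.0
```

Seated on contact (6 N) and released. I'll retreat upwards and away.

>>> {"fn": "send_rows", "kwargs": {
  "steps": [0,0,0.02,0,0,0,0.05,0,0,0,0.09,0,0,0,0.13,0,0,0,0.15,0,-0.03,-0.03,0.15,0,-0.07,-0.05,0.15,0,-0.11,-0.08,0.15,0,-0.15,-0.11,0.15,0,-0.19,-0.14,0.15,0,-0.21,-0.15,0.15,0,-0.21,-0.15,0.15,0]
}}

```text
time: 39.15
tool_pos: [0.4269, -0.2301, 0.464]
orientation: [3.139, 0.106, -0.0]
contact_force: [-0.3, 0.5, -0.3]
gripper_width: 1.0
grasp_force: 0.0
```

>>> {"fn": "send_rows", "kwargs": {
  "steps": [-0.03,-0.04,0,0,-0.06,-0.08,0,0,-0.09,-0.12,0,0,-0.12,-0.16,0,0,-0.15,-0.2,0,0,-0.17,-0.24,0,0,-0.19,-0.28,0,0,-0.21,-0.32,0,0,-0.22,-0.36,0,0,-0.22,-0.38,0,0,-0.22,-0.38,0,0,-0.22,-0.38,0,0]
}}

```text
time: 40.35
tool_pos: [0.2114, -0.6074, 0.463]
orientation: [-3.138, -0.117, -0.0]
contact_force: [0.9, 0.3, -0.4]
gripper_width: 0.999
grasp_force: 0.0
```

```bash
python3 - <<'E'
from h import *
s=get_image("side");t=get_image("top");st=manip.state();print(st["tool_pos"],st["contact_force"])
a=cv2.resize(s[110:210,270:440],(680,400),interpolation=cv2.INTER_CUBIC)[:280]
b=cv2.resize(t[80:240,320:520],(400,320),interpolation=cv2.INTER_CUBIC)
b2=cv2.resize(t[172:236,400:480],(400,320),interpolation=cv2.INTER_CUBIC)
A=np.zeros((600,800,3),np.uint8);A[:280,:680]=a;A[280:,:400]=b;A[280:,400:]=b2
cv2.imwrite("pics/z8.png",cv2.convertScaleAbs(A,alpha=1.5))
E
```

```text
[ 0.21135408 -0.60669822  0.46353599] [-0.58320323  0.07411769 -0.41232729]
```

View pics/z8.png

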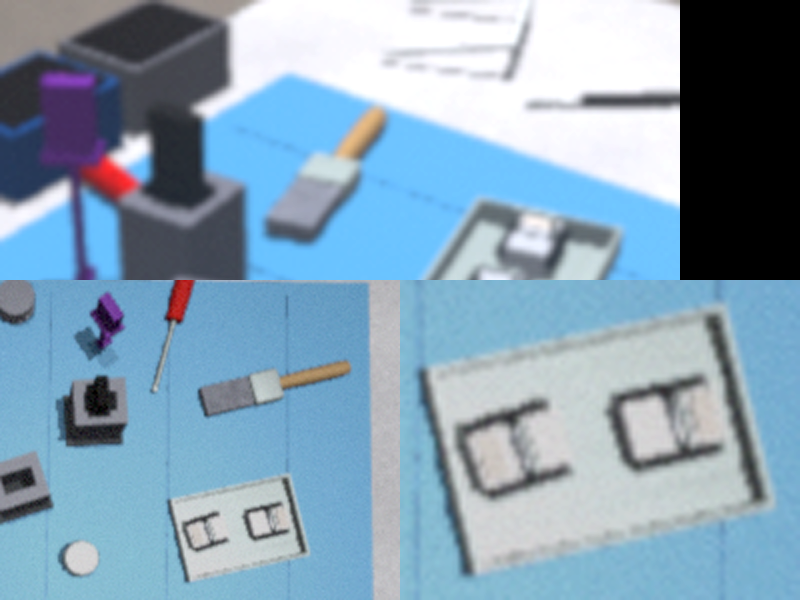

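The final view shows the module upright in the tray's -y half (crop (665,425)), with the spare undisturbed at (515,450). The picker hangs in its stand (crop (180,160)).

```bash
python3 -c "
from rig import manip
print(manip.close_job())"
```

```text
the job is handed in; nothing more can be done
None
```

The job is handed in at about 40 s: the filter module stands upright in the tray's free half, the picker hangs back in its stand, the gripper is clear, and the highest force I read was about 7 N.

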